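# Set the gap dial of a slide mounting press and lock it

## Task

On the slide mounting press, turn the black pointer knob clockwise until its nose points at the long mark on the white dial plate, and do not run on past the mark, or the foot comes down on the cover glass. Then turn the knurled lock ring under the knob clockwise until it is firmly tight, at about half a newton metre and no more than hand-tight, with the pointer still on the mark. Leave the things lying round the press where they are.

Things in the scene. Friction and masses are not known exactly. Their poses are not given: they have to be found in the camera images.
- press: Slide mounting press, fixed; place and yaw vary. Grey base 124 x 172 mm, two columns at y = +-68 mm, aluminium crosshead 108 x 168 mm (top at z = 88 mm) with a white round dial plate, 103 mm across, top at z = 90 mm, with black ticks 15 degrees apart. Origin on the worktop, on the vertical axis common to foot, lock ring and knob; -x is the front, where the scale is.
- long_mark (a point): Middle of the one long scale mark (15 mm; the other ticks are 6.5 mm), flat on the white dial plate, 42.5 mm from the axis in the press's -x direction.
- knob_bar (a point): Centre of the black pointer knob's grip, on the axis, 128 mm above the worktop; its -x points along the nose, z up. The grip is an upright bar 15 mm thick (along y) with parallel faces, 26 mm high, from the nose tip (white line) 23 mm on the -x side to 20 mm on the +x side; a round 35 mm collar lies right under it. Turns against 0.07 N m until locked.
- dial_turn (a joint): Angle of the knob in rad: 0 = nose at the long mark, negative = short of it (foot too high), grows clockwise seen from above. It starts at -0.6 to -1.4, so one grasp can do it. The nose points along (-cos a, +sin a) in the press's frame for value a. At +0.36 the foot under the crosshead touches the cover glass.
- lock_ring: Knurled dark steel lock ring, 60 mm across, coaxial with the knob, below its bar; stays at its height, z up. Clockwise it first runs free (0.05 N m) for 0.4 to 1.5 rad, different every time and not visible; then it bites: the torque climbs to 0.3 N m in some 0.1 rad and on by about 0.7 N m per rad. Let go, it springs back 0.1 to 0.2 rad, but the clamp stays tight.
- pressure_ring: Keyed pressure ring hidden inside the lock ring, 39 mm across; origin on the axis at its underside, 7 mm above the dial plate. Once the lock ring bites, it is driven down on the knob's flange and brakes the knob: about 30 N at a ring torque of 0.4 N m, 60 N at 0.5, 120 N at 0.75.
- ring_mid (a point): Point on the axis at half height of the lock ring, 101.5 mm above the worktop. The ring is 15 mm high, its underside 4 mm above the white dial plate. Grip it across its outside, one finger on either side of the knob bar (which reaches 32 mm above the ring's top).
- glass_box: Small flat carton of cover glasses, 60 x 80 x 30 mm, lying behind the press; origin at the middle of its underside. To be left alone.
- lattice_rack: Yellow lattice tube rack, 75 x 85 x 33 mm, right of the press; origin at the middle of its underside. To be left alone.
- tube_red_lying: Red-capped sample tube lying left of the press, 87 mm long, 16 mm thick; origin below its middle. To be left alone.
- pipette: White pipette lying further left, 221 mm long, 25 mm high; origin below its middle. To be left alone.

How it is judged:
By the outcome, as a careful person would: the job done as asked, in the order asked, and still so for the second after the job is handed in, with the robot touching nothing.
It also fails if it takes over 58 s, if anything falls off the work surface, if the arm or the gripper's body presses on something with over 40 N, if the wrist force passes 120 N, or if a joint passes its speed limit or range.

## Robot

A 6-joint arm with a two-finger parallel gripper is mounted at the origin on a cart in front of the work surface, level with it; the furniture and walls round the work are solid. World frame = base frame: x ahead of the robot, y to its left, z up, the work surface at z = 0. Lengths are in m, angles in rad, forces in N, time in s.
With the tool pointing down it reaches from about 0.3 to 0.775 m from the base axis. Payload 14.6 kg.
Tool frame: the origin (TCP) lies between the finger pads; the fingertips stand 17 mm ahead of it and the grasp point (between the pads) lies 2 mm behind it; z points along the fingers, y is the line along which they close (so a half turn about z gives the same grasp; the last joint's range is limited). The gripper opens to 94 mm and grips with 3 to 60 N. Pads are 16 mm wide; open, the fingers measure 119 mm over their backs; the gripper's body (75 mm by 177 mm) begins 78 mm behind the grasp point.
Start: joints at [-1.339, 0.3, 1.521, -0, 1.321, -0.067], TCP at [0.162, -0.526, 0.222] pointing down, gripper open.
Joint ranges: [-3.03, 3.03], [-0.79, 2.21], [0.23, 2.52], [-1.04, 4.18], [0, 3.07], [-2.55, 2.55]. Speed limits (rad/s): [2.22, 2.22, 2.57, 3.14, 3.14, 3.14].

## Interface

Orientations are given as a unit quaternion [w, x, y, z].
In Python, from cell import ctrl gives the robot as it stands.
- The arm moves only by the tool apply_moves, never from a script. Its argument "increments" is a list of rows, each a list of 2 entries, a list of its own where there are three numbers: the shift along the world's x, y, z in mm, then the turn, a rotation vector about the world's x, y, z in degrees. In form: [[[dx, dy, dz], [rx, ry, rz]], ...]. A call has 1 to 12 rows; each row shifts and turns the commanded pose from where the row before left it; what a row does not reach is not made up. A row lasts 1/12 s, in which the tool goes at most 41.7 mm and 7.16 degrees, less where a joint would pass 70% of its speed; a pose out of reach is approached as far as the arm can. A call with a gripper value outside its range is refused whole. "hand" is the opening, from 0 (shut) to 1 (fully open), set as the call begins (left out, the last holds). The fingers move at their own pace and stop on an object; "force" is the grip in N (left out, the last holds). Time passes only in rows, so rows that do not move let the fingers close. It gives the time, the measured TCP pose, the force, the opening and the grip force at its end, in the units of the state.
- ctrl.observe(): the state, without advancing time (a new reading comes with each control period).
- ctrl.camera(name): name is "scene" or "top" or "wrist"; returns the picture (384x512x3 uint8, blue, green, red); there is no depth.
- ctrl.get_calibration(name): a dict with "vertical_fov" (degrees; the focal length in pixels is half the picture's height over the tangent of half this angle, whatever the lens; pixels are square), "cx", "cy" (the principal point, pixels), "extrinsics" (4x4, takes a point from world to camera coordinates). Camera axes: x right, y up, looking along -z (the intrinsics and any distortion apply to the point x, -y, -z); pixel columns grow to the right and rows downward; lengths in m; the calibration is good to about 2 mm. A picture is of the moment at which its call begins: read the wrist's pose just before it. get_calibration takes no time and is no camera call; for the wrist camera it gives the pose at the moment of the call.
- ctrl.sign_off(): hands the job in; it is judged then, once.
The state is a dict: "time": time; "q": joint angles; "qd": joint speeds; "tau": joint torques, N m; "position": TCP position; "tool_rot": TCP orientation; "wrist_force": force on the tool from outside, world axes, zero at the start; "ft_torque": the same for the moment, N m; "finger_gap": finger opening in m; "grasp_force": force on a finger pad.
Only numpy, scipy, OpenCV 4.12 (cv2) and the standard library are available. Lean on these libraries where they do the work, as an engineer would, in place of code of your own. Each camera call takes 0.05 s, during which the arm holds its last target. There are 200 camera calls.

## Working session

There is one attempt and no reset: what is moved stays moved. The work goes in short steps, Python scripts to look and compute and a tool call to move; the robot and the scene stay as the last step left them, time stands still between calls to the robot, and variables do not carry over. Pictures are saved under pics/ and viewed, at most 10 in all, crops included, and the job is handed in when it is done.

Besides the shell and the picture viewer there is one more tool, called after ">>>" as a command line: name --argument value ..., lists and objects as JSON in quotes. apply_moves: Moves the arm, as the interface text tells. Its arguments: {"type":"object","properties":{"increments":{"type":"array","items":{"type":"array"}},"hand":{"type":"number"},"force":{"type":"number"}},"required":["increments"]}

```bash
mkdir -p pics; ls
python3 - <<'E'
from cell import ctrl
import cv2,numpy as np
s=ctrl.observe();print(s)
for n in("scene","top"):
    cv2.imwrite(f"pics/{n}0.png",ctrl.camera(n)); print(n,ctrl.get_calibration(n))
E
```

```text
pics
{'time': 0.0, 'q': array([-1.33861556e+00,  3.00441382e-01,  1.52159400e+00, -2.33105078e-05,
        1.32072398e+00, -6.66190787e-02]), 'qd': array([ 0.00117005, -0.00085593, -0.0004344 ,  0.00123095, -0.00076061,
        0.00014343]), 'tau': array([-1.25416813e-03, -5.31805193e+01, -3.52731764e+01,  7.07485783e-02,
        2.44888442e-02, -9.16751560e-05]), 'position': array([ 0.16182823, -0.52538651,  0.22189717]), 'tool_rot': array([-5.80423669e-04,  9.88859976e-01,  1.48847600e-01, -5.94878400e-05]), 'wrist_force': array([0.23516361, 0.65713202, 0.53931819]), 'ft_torque': array([0.01042376, 0.01540425, 0.00402899]), 'grasp_force': 0.0, 'finger_gap': 0.0940010080729358}
scene {'vertical_fov': 48.25133491741987, 'cx': 258.1134531458404, 'cy': 190.9812488298091, 'extrinsics': array([[-0.62956158, -0.77689852,  0.00899512,  0.43433752],
       [ 0.50401908, -0.39956751,  0.76570919, -0.32152349],
       [-0.59128418,  0.4865948 ,  0.64312403, -0.96881349],
       [ 0.        ,  0.        ,  0.        ,  1.        ]])}
top {'vertical_fov': 47.75546277629609, 'cx': 253.7434785945402, 'cy': 187.56525009648016, 'extrinsics': array([[ 0.00558146, -0.99996935,  0.00549008,  0.1004445 ],
       [ 0.99552633,  0.00607433,  0.09428909, -0.54416492],
       [-0.09431955,  0.00493925,  0.99552972, -1.22940843],
       [ 0.        ,  0.        ,  0.        ,  1.        ]])}
```

View pics/top0.png

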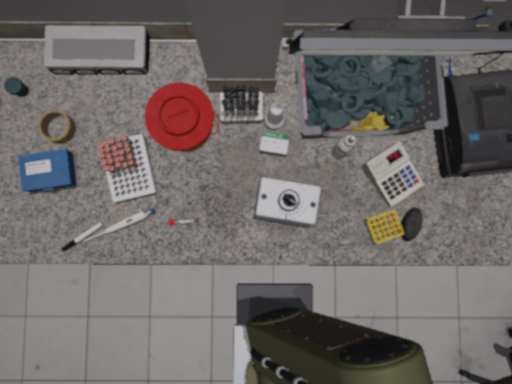

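View pics/scene0.png

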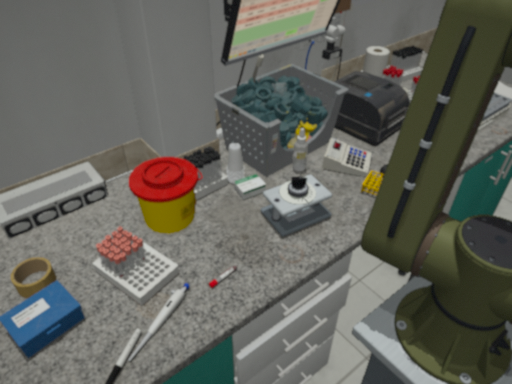

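The top view shows the press at about pixel (289,201), its crosshead turned slightly clockwise. The scene view shows it at (297,195), with a bottle behind it.

```bash
cat > h.py <<'E'
from cell import ctrl
import cv2,numpy as np
from scipy.spatial.transform import Rotation as R
def cast(n,px,z,cal=None):
    c=cal or ctrl.get_calibration(n);f=192/np.tan(np.radians(c["vertical_fov"]/2))
    E=c["extrinsics"];Rm=E[:3,:3];o=-Rm.T@E[:3,3]
    d=Rm.T@np.array([(px[0]-c["cx"])/f,-(px[1]-c["cy"])/f,-1]);return o+d*(z-o[2])/d[2]
def proj(n,p,cal=None):
    c=cal or ctrl.get_calibration(n);f=192/np.tan(np.radians(c["vertical_fov"]/2))
    q=c["extrinsics"][:3,:3]@p+c["extrinsics"][:3,3];return np.array([c["cx"]-f*q[0]/q[2],c["cy"]+f*q[1]/q[2]])
def pose():
    s=ctrl.observe();w,x,y,z=s["tool_rot"];return s["position"],R.from_quat([x,y,z,w]).as_matrix(),s
E
python3 - <<'E'
from h import *
im=cv2.imread("pics/top0.png")
print("top axis",cast("top",(289,200),.12), "scene",cast("scene",(298,185),.13))
m=cv2.inRange(im[170:235,245:330],(150,150,150),(255,255,255))
cs,_=cv2.findContours(m,0,2);c=max(cs,key=cv2.contourArea);r=cv2.minAreaRect(c);b=cv2.boxPoints(r)+[245,170]
print(r[1:],b);P=np.array([cast("top",p,.088) for p in b]);print(P,P.mean(0))
p,M,s=pose();c=ctrl.get_calibration("wrist");E=c["extrinsics"]
o=-E[:3,:3].T@E[:3,3];print("cam in tool",M.T@(o-p),"view dir in tool",M.T@(-E[2,:3]),"right",M.T@E[0,:3],c["vertical_fov"]);print(M)
E
```

```text
top axis [0.50185839 0.00983658 0.12      ] scene [0.49105442 0.02321473 0.13      ]
((59.712158203125, 37.83362579345703), 9.162346839904785) [[255.50811195 214.04969788]
 [261.53244972 176.69878244]
 [320.48274994 186.20689392]
 [314.45841217 223.55780792]]
[[ 0.46497871  0.09870402  0.088     ]
 [ 0.56784378  0.08264036  0.088     ]
 [ 0.54251589 -0.07967428  0.088     ]
 [ 0.43999339 -0.06230487  0.088     ]] [0.50383294 0.00984131 0.088     ]
cam in tool [ 0.08369362 -0.00017784 -0.162358  ] view dir in tool [-2.85278453e-01 -3.06601004e-04  9.58444631e-01] right [9.41543760e-04 9.99999377e-01 6.00142086e-04] 64.82980073978837
[[ 9.55687037e-01  2.94384494e-01 -2.38689830e-04]
 [ 2.94384584e-01 -9.55686531e-01  9.85576208e-04]
 [ 6.20256981e-05 -1.01216901e-03 -9.99999486e-01]]
```

>>> apply_moves --increments '[[[10,16,10],[0,0,0]],[[17,27,10],[0,0,0]],[[17,27,10],[0,0,0]],[[17,27,10],[0,0,0]],[[17,27,0],[0,0,0]],[[17,27,0],[0,0,0]],[[17,27,0],[0,0,0]],[[17,27,0],[0,0,0]],[[17,27,0],[0,0,0]],[[17,27,0],[0,0,0]],[[17,27,0],[0,0,0]],[[17,27,0],[0,0,0]]]' --hand 1

```text
time: 1.1
position: [0.3593, -0.2111, 0.2624]
tool_rot: [-0.0, 0.989, 0.149, -0.0]
wrist_force: [-0.1, -1.1, 0.2]
finger_gap: 0.0937
grasp_force: 0.0
```

>>> apply_moves --increments '[[[17,27,0],[0,0,0]],[[17,27,0],[0,0,0]],[[17,27,0],[0,0,0]],[[17,27,0],[0,0,0]],[[17,27,0],[0,0,0]],[[17,27,0],[0,0,0]],[[17,27,0],[0,0,0]],[[17,27,0],[0,0,0]],[[8,7,0],[0,0,0]],[[0,0,0],[0,0,0]],[[0,0,0],[0,0,0]]]'

```text
time: 2.02
position: [0.5026, 0.0101, 0.262]
tool_rot: [-0.0, 0.989, 0.149, -0.001]
wrist_force: [-0.4, -0.6, -0.1]
finger_gap: 0.0939
grasp_force: 0.0
```

Run:
```python
from h import *
p,M,s=pose();print(p,M[:,0],s["q"],s["time"])
c=ctrl.get_calibration("wrist");im=ctrl.camera("wrist");cv2.imwrite("pics/w1.png",im);np.save("c1.npy",c,allow_pickle=True)
print(proj("wrist",np.array([.503,.01,.128]),c))
```

```text
[0.50263608 0.01011877 0.26199162] [ 0.95546453  0.29510418 -0.00102342] [-5.26413517e-02  1.65173472e-01  1.59405219e+00 -1.92730093e-04
  1.38338775e+00  1.21862635e+00] 2.0167
[259.97483868 186.34050414]
```

View pics/w1.png

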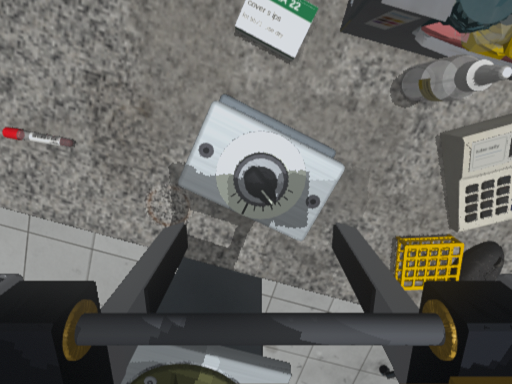

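The wrist picture shows the dial centred at about (260,180). The nose's white line runs toward (271,203), and the long mark lies to the lower left. I'll look closer.

Run:
```python
from h import *
im=cv2.imread("pics/w1.png");cv2.imwrite("pics/w1c.png",cv2.resize(im[90:245,170:355],None,fx=4,fy=3.8,interpolation=cv2.INTER_CUBIC) if 0 else cv2.resize(im[92:242,170:355],None,fx=4,fy=4,interpolation=cv2.INTER_CUBIC))
```

```text
(no output)
```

View pics/w1c.png

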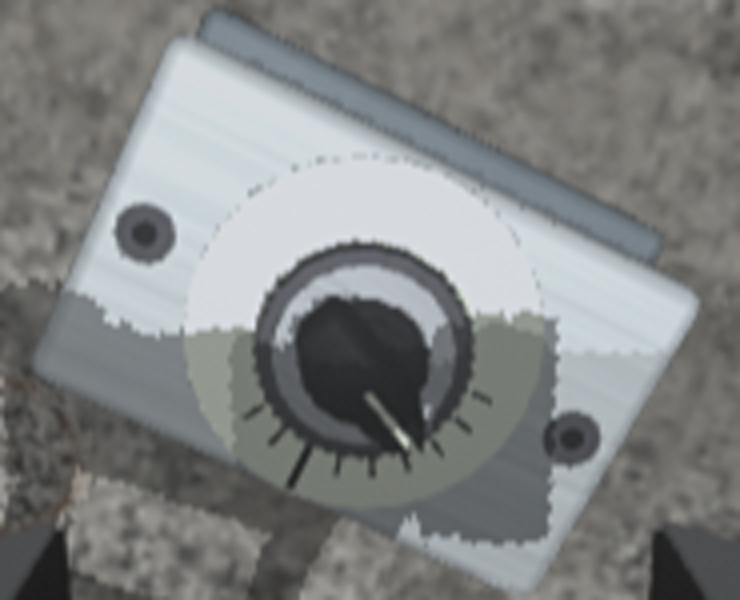

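The crop shows the long mark from (308,449) to (291,487). The nose's white line runs (367,393) to (408,445), and the column bolts are at (145,233) and (571,438).

Run:
```python
from h import *
c=np.load("c1.npy",allow_pickle=True).item()
f=lambda u,v,z:cast("wrist",(170+u/4-.375,92+v/4-.375),z,c)
b1,b2=f(145,233,.09),f(571,438,.09);print("bolts",b1,b2,(b1+b2)/2,np.linalg.norm(b1-b2),np.degrees(np.arctan2(*(b1-b2)[[1,0]]))-90)
C=[f(*p,.088) for p in((175,38),(697,298),(522,592),(37,362))];print("corners mean",np.mean(C,0),[np.linalg.norm(C[i]-C[i-1]) for i in range(4)])
d=(C[0]+C[1]-C[2]-C[3]);print("yaw corners",np.degrees(np.arctan2(d[1],d[0])))
# ring outer ellipse z .109: extents
print("ring",f(364,350,.109), "dial", (f(183,330,.09)+f(543,330,.09))/2)
m1,m2=f(308,449,.09),f(291,487,.09);print("mark",m1,m2)
n1,n2=f(367,393,.141),f(408,445,.141);print("nose",n1,n2,np.degrees(np.arctan2(*(n2-n1)[[1,0]])))
A=(b1+b2)/2; 
for n,q in(("mark",(m1+m2)/2),("nose2",n2)): print(n,np.linalg.norm((q-A)[:2]),np.degrees(np.arctan2(*(q-A)[[1,0]])))
```

```text
bolts [0.51512341 0.07654289 0.09      ] [ 0.49376694 -0.05683024  0.09      ] [0.50444517 0.00985633 0.09      ] 0.13507215978597759 -9.097301717806332
corners mean [0.50561059 0.01052595 0.088     ] [np.float64(0.09942364088410759), np.float64(0.1610193799353662), np.float64(0.10223052490168286), np.float64(0.15971133846515612)]
yaw corners -9.176131293565993
ring [0.50579397 0.01011926 0.109     ] dial [0.50666064 0.01063542 0.09      ]
mark [0.46782093 0.01538458 0.09      ] [0.45497439 0.01680461 0.09      ]
nose [0.50347857 0.00872756 0.141     ] [ 0.4936827  -0.00494912  0.141     ] -125.61197823419323
mark 0.04349717840675391 171.75432865061256
nose2 0.018303881552938574 -126.01438983056237
```

>>> apply_moves --increments '[[[1,0,-10],[0,0,6.2]],[[1,0,-10],[0,0,6.2]],[[0,0,-10],[0,0,6.2]],[[0,0,-10],[0,0,6.2]],[[0,0,-10],[0,0,6.2]],[[0,0,-10],[0,0,6.2]],[[0,0,-10],[0,0,0]],[[0,0,-10],[0,0,0]],[[0,0,0],[0,0,0]],[[0,0,0],[0,0,0]]]'

```text
time: 2.9
position: [0.5047, 0.01, 0.1823]
tool_rot: [-0.0, 0.89, 0.455, -0.0]
wrist_force: [0.7, 0.5, -1.2]
finger_gap: 0.0938
grasp_force: 0.0
```

Run:
```python
from h import *
p,M,s=pose();print(p,np.degrees(np.arctan2(M[1,0],M[0,0])),M[:,2],s["q"],s["time"])
c=ctrl.get_calibration("wrist");im=ctrl.camera("wrist");np.save("c2.npy",c,allow_pickle=True)
u=proj("wrist",np.array([.505,.01,.115]),c);print(u)
x,y=int(u[0])-100,int(u[1])-75;print(x,y)
cv2.imwrite("pics/w2.png",cv2.resize(im[max(y,0):y+150,x:x+200],None,fx=4,fy=4,interpolation=cv2.INTER_CUBIC));cv2.imwrite("pics/w2full.png",im)
```

```text
[0.50467149 0.00999054 0.18227702] 54.13993582985834 [-6.51197850e-04 -2.77667629e-06 -9.99999788e-01] [-5.27596582e-02  2.37948078e-01  1.69684500e+00 -3.97061611e-05
  1.20744973e+00  5.73130756e-01] 2.9
[259.87487509 209.15542659]
159 134
```

View pics/w2.png

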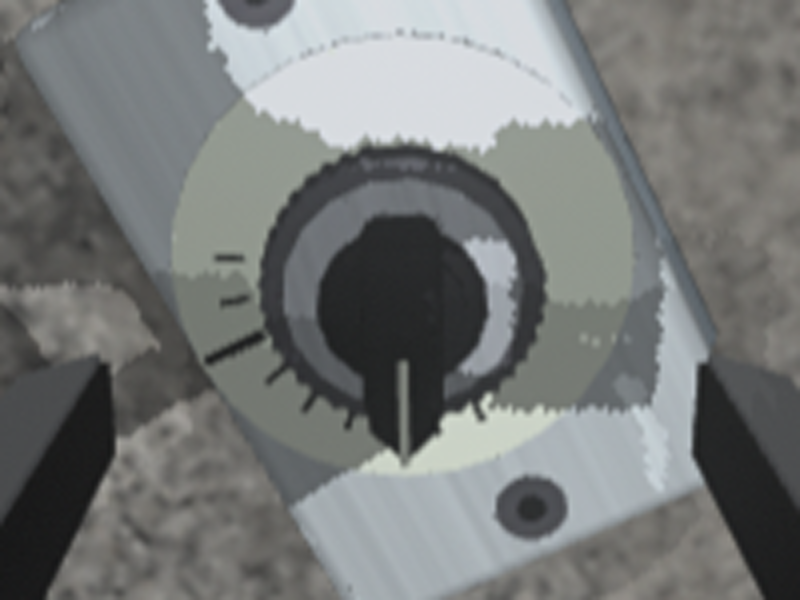

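The knob bar is upright in the picture and centred between the fingers at x≈403. The nose's line runs (402,360) to (405,465), and the long mark (262,337) to (207,360).

Run:
```python
from h import *
c=np.load("c2.npy",allow_pickle=True).item()
f=lambda u,v,z:cast("wrist",(159+u/4-.375,134+v/4-.375),z,c)
ang=lambda a,b:np.degrees(np.arctan2(*(b-a)[[1,0]]))
n1,n2=f(402,360,.141),f(405,465,.141);print("nose",n1,n2,ang(n1,n2))
m1,m2=f(262,337,.09),f(207,360,.09);print("mark",m1,m2,ang(m1,m2))
print("ring L R",f(262,285,.107),f(545,285,.107),(f(262,285,.107)+f(545,285,.107))/2)
print("dial",(f(172,245,.09)+f(632,245,.09))/2,"top",f(402,36,.09),"bot",f(402,475,.09))
b1,b2=f(257,0,.09),f(532,508,.09);print("bolts",(b1+b2)/2,ang(b2,b1)-90)
```

```text
nose [0.50357046 0.00894332 0.141     ] [ 0.4916733  -0.00849388  0.141     ] -124.30516360337401
mark [0.46861028 0.01470053 0.09      ] [0.45505584 0.01757141 0.09      ] 168.04128853290018
ring L R [0.48139352 0.02808081 0.107     ] [ 0.52910629 -0.00630228  0.107     ] [0.50524991 0.01088927 0.107     ]
dial [0.5069521  0.01386652 0.09      ] top [0.53382277 0.05106834 0.09      ] bot [ 0.47400693 -0.03179659  0.09      ]
bolts [0.50377521 0.009017   0.09      ] -8.6122307033461
```

>>> apply_moves --increments '[[[0,0,-10],[0,0,0]],[[0,0,-10],[0,0,0]],[[0,0,-10],[0,0,0]],[[0,0,-10],[0,0,0]],[[0,0,-5],[0,0,0]],[[0,0,-2],[0,0,0]],[[0,0,0],[0,0,0]]]'

```text
time: 3.53
position: [0.5047, 0.0104, 0.1349]
tool_rot: [-0.0, 0.89, 0.456, -0.0]
wrist_force: [-0.1, 0.1, 0.6]
finger_gap: 0.094
grasp_force: 0.0
```

>>> apply_moves --increments '[[[0,0,0],[0,0,0]],[[0,0,0],[0,0,0]],[[0,0,0],[0,0,0]],[[0,0,0],[0,0,0]],[[0,0,0],[0,0,0]],[[0,0,0],[0,0,0]],[[0,0,0],[0,0,0]],[[0,0,0],[0,0,0]],[[0,0,0],[0,0,0]],[[0,0,0],[0,0,0]],[[0,0,0],[0,0,0]],[[0,0,0],[0,0,0]]]' --hand 0 --force 20

```text
time: 4.53
position: [0.5049, 0.0104, 0.1354]
tool_rot: [0.0, 0.89, 0.456, -0.0]
wrist_force: [0.6, 0.4, -0.2]
finger_gap: 0.017
grasp_force: 0.0
```

Run:
```python
from h import *
p,M,s=pose();print(p,np.degrees(np.arctan2(M[1,0],M[0,0])),s["wrist_force"],s["ft_torque"],s["finger_gap"],s["grasp_force"],s["time"])
```

```text
[0.50490554 0.01039369 0.1354395 ] 54.322015062659695 [ 0.55362993  0.40088354 -0.18012559] [ 0.03162491 -0.06493565 -0.03718294] 0.01697752377689511 0.0 4.5333
```

>>> apply_moves --increments '[[[0,0,0],[0,0,0]],[[0,0,0],[0,0,0]],[[0,0,0],[0,0,0]],[[0,0,0],[0,0,0]],[[0,0,0],[0,0,0]],[[0,0,0],[0,0,-2]],[[0,0,0],[0,0,-3]],[[0,0,0],[0,0,-3]],[[0,0,0],[0,0,0]]]'

```text
time: 5.28
position: [0.5049, 0.0104, 0.1355]
tool_rot: [0.0, 0.92, 0.392, -0.0]
wrist_force: [-2.6, 1.1, 2.3]
finger_gap: 0.0149
grasp_force: 20.0
```

Run:
```python
from h import *
p,M,s=pose();print(p,np.degrees(np.arctan2(M[1,0],M[0,0])),s["wrist_force"],s["ft_torque"],s["finger_gap"],s["grasp_force"],s["time"])
```

```text
[0.50489797 0.01037025 0.1354517 ] 46.18302220706022 [-2.59333155  1.05733799  2.27519242] [ 0.2680902   0.45148048 -0.07288219] 0.014856712382014246 19.961163103580475 5.2833
```

>>> apply_moves --increments '[[[0,0,0],[0,0,-4]],[[0,0,0],[0,0,-5]],[[0,0,0],[0,0,-5]],[[0,0,0],[0,0,-5]],[[0,0,0],[0,0,-5]],[[0,0,0],[0,0,-5]],[[0,0,0],[0,0,-5]],[[0,0,0],[0,0,-5]],[[0,0,0],[0,0,-4]],[[0,0,0],[0,0,-3]],[[0,0,0],[0,0,0]],[[0,0,0],[0,0,0]]]'

```text
time: 6.28
position: [0.5053, 0.0095, 0.1355]
tool_rot: [0.001, 1.0, 0.003, 0.0]
wrist_force: [1.2, -5.4, -1.5]
finger_gap: 0.0148
grasp_force: 20.0
```

Run:
```python
from h import *
p,M,s=pose();print(p,np.degrees(np.arctan2(M[1,0],M[0,0])),s["wrist_force"],s["ft_torque"],s["finger_gap"],s["grasp_force"],s["time"])
c=ctrl.get_calibration("wrist");im=ctrl.camera("wrist");np.save("c3.npy",c,allow_pickle=True)
cv2.imwrite("pics/w3full.png",im)
u=proj("wrist",np.array([.48,.014,.115]),c);x,y=int(u[0])-80,min(int(u[1])-60,264);print(u,x,y)
cv2.imwrite("pics/w3.png",cv2.resize(im[y:y+120,x:x+160],None,fx=5,fy=5,interpolation=cv2.INTER_CUBIC))
```

```text
[0.50527136 0.00947854 0.13547325] 0.39687770757833035 [ 1.20711102 -5.35158383 -1.50986599] [-1.07014687 -0.07240439 -0.0806698 ] 0.014758049820047858 19.955374896526337 6.2833
[252.92285089 267.48566367] 172 207
```

View pics/w3.png

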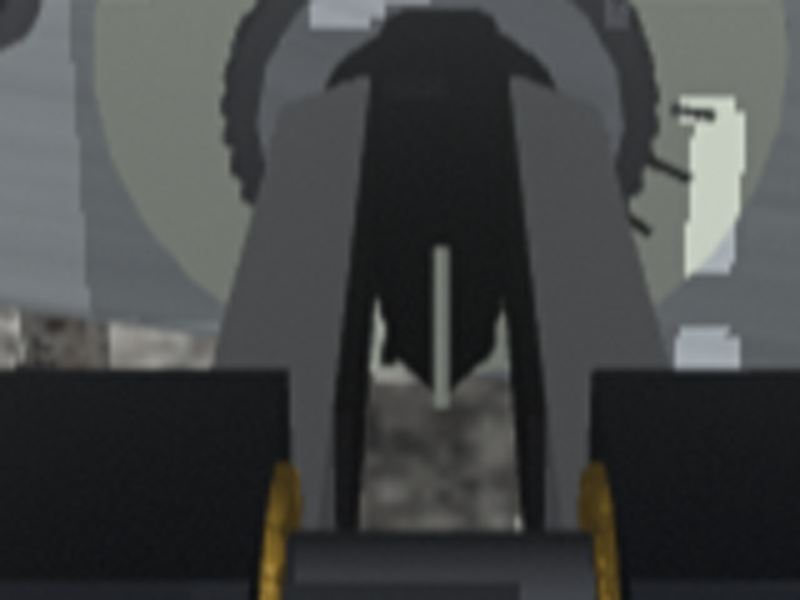

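The nose line stands vertical, held square between the pads, with the white line at x≈442. About 9.4° remain.

>>> apply_moves --increments '[[[0,0,0],[0,0,-3]],[[0,0,0],[0,0,-3]],[[0,0,0],[0,0,-2]],[[0,0,0],[0,0,-1.2]],[[0,0,0],[0,0,0]],[[0,0,0],[0,0,0]],[[0,0,0],[0,0,0]]]'

```text
time: 6.92
position: [0.5052, 0.0093, 0.1355]
tool_rot: [0.001, 0.997, -0.077, 0.0]
wrist_force: [0.7, -7.1, -0.6]
finger_gap: 0.0147
grasp_force: 19.9
```

Run:
```python
from h import *
p,M,s=pose();print(p,np.degrees(np.arctan2(M[1,0],M[0,0])),s["wrist_force"],s["ft_torque"],s["finger_gap"],s["grasp_force"],s["time"])
```

```text
[0.50524375 0.00929725 0.13545972] -8.780238555101258 [ 0.65210472 -7.054345   -0.63837923] [-1.36303906 -0.05040746  0.01166185] 0.01467454078306281 19.941053688526154 6.9167
```

>>> apply_moves --increments '[[[0,0,0],[0,0,0]],[[0,0,0],[0,0,0]],[[0,0,0],[0,0,0]],[[0,0,0],[0,0,0]],[[0,0,0],[0,0,0]],[[0,0,0],[0,0,0]],[[0,0,10],[0,0,0]],[[0,0,20],[0,0,0]],[[0,0,20],[0,0,0]],[[0,0,10],[0,0,0]],[[0,0,0],[0,0,0]],[[0,0,0],[0,0,0]]]' --hand 1

```text
time: 7.92
position: [0.5049, 0.0104, 0.1954]
tool_rot: [-0.0, 0.997, -0.077, 0.0]
wrist_force: [-0.4, 0.1, -0.8]
finger_gap: 0.0915
grasp_force: 0.0
```

Run:
```python
from h import *
p,M,s=pose();print(p,np.degrees(np.arctan2(M[1,0],M[0,0])),s["finger_gap"],s["time"])
c=ctrl.get_calibration("wrist");im=ctrl.camera("wrist");np.save("c4.npy",c,allow_pickle=True)
cv2.imwrite("pics/w4full.png",im)
u=proj("wrist",np.array([.495,.014,.115]),c);x,y=int(u[0])-100,min(int(u[1])-75,234);print(u,x,y)
cv2.imwrite("pics/w4.png",cv2.resize(im[y:y+150,x:x+200],None,fx=4,fy=4,interpolation=cv2.INTER_CUBIC))
```

```text
[0.50488588 0.01038598 0.1954312 ] -8.877062756531295 0.09145639539229891 7.9167
[257.47884889 215.17343009] 157 140
```

View pics/w4.png

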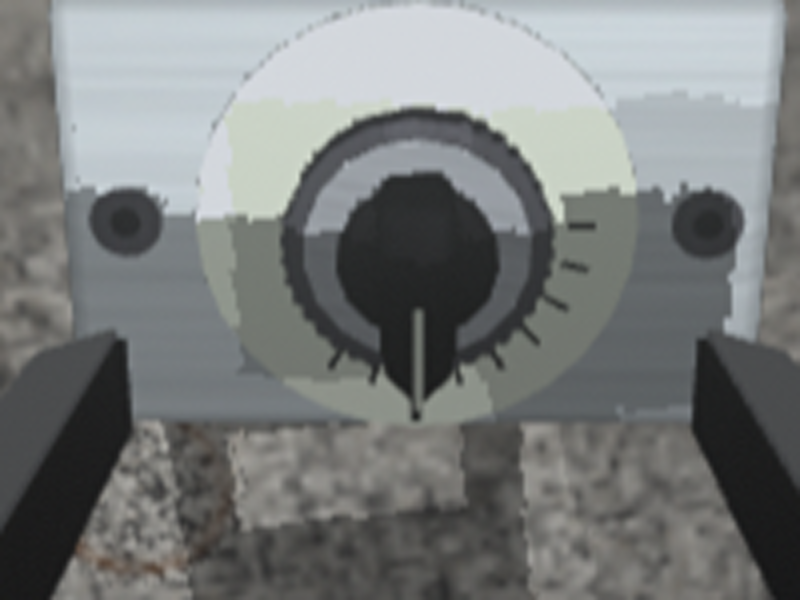

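The nose points at the front. Its line runs about (418,310) to (418,400), and the outer end of the long mark shows at (415,413) just past the tip. I'll measure both precisely.

Run:
```python
from h import *
c=np.load("c4.npy",allow_pickle=True).item();im=cv2.imread("pics/w4full.png");g=cv2.cvtColor(im,6)
f=lambda u,v,z:cast("wrist",(u,v),z,c)
ang=lambda a,b:np.degrees(np.arctan2(*(b-a)[[1,0]]))%360
# white line centroid per row
xs=[]
for r in range(140+79,140+98):
    w=g[r,256:268].astype(float);w=np.clip(w-w.min()-25,0,None);xs.append((r,256+(w*np.arange(12)).sum()/max(w.sum(),1),w.max()))
print(np.round(xs,1)[::2].tolist())
k=np.polyfit([x[0] for x in xs],[x[1] for x in xs],1);print(k)
n1,n2=[f(np.polyval(k,r),r,.141) for r in(219,237)];print("nose",ang(n1,n2),n1,n2)
for r in range(238,248): print(r,g[r,255:268])
# bolts by dark blobs
for x0,x1 in((175,202),(320,347)):
    m=(g[183:207,x0:x1]<115).astype(np.uint8);n,l,st,ce=cv2.connectedComponentsWithStats(m);i=1+np.argmax(st[1:,4]);print(st[i],ce[i]+[x0,183],f(*(ce[i]+[x0,183]),.09))
```

```text
[[219.0, 261.2, 60.0], [221.0, 261.2, 60.0], [223.0, 261.2, 58.0], [225.0, 261.2, 58.0], [227.0, 261.2, 59.0], [229.0, 261.2, 60.0], [231.0, 261.2, 60.0], [233.0, 261.2, 60.0], [235.0, 261.2, 61.0], [237.0, 262.3, 74.0]]
[3.31700088e-02 2.53719521e+02]
nose 173.02999105757453 [0.50137284 0.01009175 0.141     ] [0.4863453  0.01192891 0.141     ]
238 [146 142 117  69  39  71 115  91  39  57 111 143 144]
239 [145 145 143 115  67  72 113  92  60 109 142 145 144]
240 [144 144 145 141  98  75 114 109 113 142 145 144 143]
241 [143 144 145 143 112  76 112 121 142 145 144 143 143]
242 [144 143 144 143 113  66  90 115 143 144 143 143 143]
243 [143 144 144 143 112  48  52 111 143 145 143 143 143]
244 [143 143 144 143 113  50  52 113 142 144 143 143 143]
245 [137 138 139 141 128 106 106 129 141 140 138 137 138]
246 [121 124 126 129 133 132 132 132 129 128 127 129 128]
247 [112 112 115 117 120 121 120 119 118 120 122 125 124]
[  4   4  19  18 266] [188.04511278 195.33834586] [0.51479749 0.07629979 0.09      ]
[  0   3  23  21 406] [330.40147783 197.04679803] [ 0.49288806 -0.05411951  0.09      ]
```

Run:
```python
from h import *
c=np.load("c4.npy",allow_pickle=True).item();im=cv2.imread("pics/w4full.png");g=cv2.cvtColor(im,6)
f=lambda u,v,z:cast("wrist",(u,v),z,c)
ang=lambda a,b:np.degrees(np.arctan2(*(b-a)[[1,0]]))%360
n1,n2=f(261.2,219,.141),f(261.2,236,.141);a=ang(n1,n2);print("nose",a,n1,n2,c["cx"])
m=f(260.5,244.3,.09)
d=np.array([np.cos(np.radians(a)),np.sin(np.radians(a))]);q=np.array([-d[1],d[0]])
print("mark tip",m,"perp offset of mark tip to nose line mm",1e3*q@(m-n1)[:2])
# other ticks: right side crop centres (583,226),(575,266),(554,302),(531,335)(496,361)
A=np.array([.5045,.0100,.09])
for u,v in((583,226),(575,266),(554,302),(531,335),(496,361),(335,361)):
    p=f(157+u/4-.375,140+v/4-.375,.09);print(np.linalg.norm((p-A)[:2]),ang(A,p))
```

```text
nose 171.27065979189112 [0.50134735 0.00992733 0.141     ] [0.48723645 0.012094   0.141     ] 259.4838732003688
mark tip [0.45504819 0.0174656  0.09      ] perp offset of mark tip to nose line mm -0.4242652903771868
0.03906029886874572 260.08443704235935
0.03903605454134899 245.45049238859633
0.03834294392445915 230.43018331600044
0.03943283089025922 215.899382522529
0.03986133399531402 200.51456730422007
0.03968043566090661 142.32875705952327
```

>>> apply_moves --increments '[[[-1,-1,0],[0,0,5]],[[0,0,0],[0,0,7]],[[0,0,0],[0,0,7]],[[0,0,0],[0,0,7]],[[0,0,0],[0,0,7]],[[0,0,0],[0,0,7]],[[0,0,0],[0,0,7]],[[0,0,0],[0,0,7]],[[0,0,0],[0,0,7]],[[0,0,0],[0,0,7]],[[0,0,0],[0,0,7]],[[0,0,0],[0,0,7]]]'

```text
time: 8.97
position: [0.5034, 0.0094, 0.1941]
tool_rot: [-0.001, 0.801, 0.598, -0.001]
wrist_force: [-0.8, 0.7, 0.6]
finger_gap: 0.0942
grasp_force: 0.0
```

>>> apply_moves --increments '[[[0,0,0],[0,0,7]],[[0,0,0],[0,0,7]],[[0,0,0],[0,0,7]],[[0,0,0],[0,0,7]],[[0,0,-12],[0,0,0]],[[0,0,-15],[0,0,0]],[[0,0,-15],[0,0,0]],[[0,0,-15],[0,0,0]],[[0,0,-15],[0,0,0]],[[0,0,-8],[0,0,0]],[[0,0,-4],[0,0,0]],[[0,0,-2],[0,0,0]]]'

```text
time: 9.97
position: [0.5036, 0.0094, 0.1087]
tool_rot: [-0.001, 0.635, 0.772, -0.0]
wrist_force: [-0.1, 0.0, -0.5]
finger_gap: 0.0943
grasp_force: 0.0
```

>>> apply_moves --increments '[[[0,0,0],[0,0,0]],[[0,0,0],[0,0,0]],[[0,0,0],[0,0,0]],[[0,0,0],[0,0,0]],[[0,0,0],[0,0,0]],[[0,0,0],[0,0,0]],[[0,0,0],[0,0,0]],[[0,0,0],[0,0,0]],[[0,0,0],[0,0,0]],[[0,0,0],[0,0,0]],[[0,0,0],[0,0,0]],[[0,0,0],[0,0,0]]]' --hand 0 --force 40

```text
time: 10.97
position: [0.5039, 0.0094, 0.1096]
tool_rot: [0.0, 0.635, 0.772, 0.0]
wrist_force: [-3.2, -0.0, 6.0]
finger_gap: 0.059
grasp_force: 40.0
```

```bash
cat > st.py <<'E'
from h import *
p,M,s=pose();print(p.round(4),"yaw",np.degrees(np.arctan2(M[1,0],M[0,0])).round(2),s["wrist_force"].round(1),"T",s["ft_torque"].round(3),s["finger_gap"].round(4),s["grasp_force"].round(1),s["q"].round(2),"tau6",s["tau"][5].round(3),s["time"])
E
python3 st.py
```

```text
Traceback (most recent call last):
  File "st.py", line 2, in <module>
    p,M,s=pose();print(p.round(4),"yaw",np.degrees(np.arctan2(M[1,0],M[0,0])).round(2),s["wrist_force"].round(1),"T",s["ft_torque"].round(3),s["finger_gap"].round(4),s["grasp_force"].round(1),s["q"].round(2),"tau6",s["tau"][5].round(3),s["time"])
                                                                                                                                             ^^^^^^^^^^^^^^^^^^^^^
AttributeError: 'float' object has no attribute 'round'
```

>>> apply_moves --increments '[[[0,0,0],[0,0,-3]],[[0,0,0],[0,0,-4]],[[0,0,0],[0,0,-4]],[[0,0,0],[0,0,-4]],[[0,0,0],[0,0,-4]],[[0,0,0],[0,0,0]],[[0,0,0],[0,0,0]]]'

```text
time: 11.55
position: [0.5039, 0.0094, 0.1096]
tool_rot: [0.0, 0.754, 0.657, -0.0]
wrist_force: [-2.7, -0.1, 6.1]
finger_gap: 0.0596
grasp_force: 40.0
```

```bash
sed -i 's/s\["finger_gap"\].round(4),s\["grasp_force"\].round(1)/s["finger_gap"],s["grasp_force"]/' st.py; python3 st.py
```

```text
[0.5039 0.0094 0.1096] yaw 82.1 [-2.7 -0.1  6.1] T [-0.111  0.493  0.041] 0.05962910582786427 40.00175178050995 [-0.05  0.33  1.77 -0.    1.05  0.08] tau6 0.351 11.55
```

>>> apply_moves --increments '[[[0,0,0],[0,0,-4]],[[0,0,0],[0,0,-4]],[[0,0,0],[0,0,-4]],[[0,0,0],[0,0,0]],[[0,0,0],[0,0,0]]]'

```text
time: 11.97
position: [0.5039, 0.0094, 0.1096]
tool_rot: [0.0, 0.819, 0.574, -0.0]
wrist_force: [-3.1, 0.1, 5.0]
finger_gap: 0.0593
grasp_force: 40.0
```

```bash
python3 st.py
```

```text
[0.5039 0.0094 0.1096] yaw 70.1 [-3.1  0.1  5. ] T [-0.091  0.494  0.003] 0.05928680840518416 40.00191271305084 [-0.05  0.33  1.77 -0.    1.05  0.29] tau6 0.351 11.9667
```

>>> apply_moves --increments '[[[0,0,0],[0,0,-4]],[[0,0,0],[0,0,-4]],[[0,0,0],[0,0,-4]],[[0,0,0],[0,0,0]],[[0,0,0],[0,0,0]]]'

```text
time: 12.38
position: [0.5039, 0.0094, 0.1096]
tool_rot: [0.0, 0.874, 0.486, 0.0]
wrist_force: [-2.6, -1.1, 5.5]
finger_gap: 0.0591
grasp_force: 40.0
```

```bash
python3 st.py
```

```text
[0.5039 0.0094 0.1096] yaw 58.09 [-2.6 -1.1  5.5] T [-0.135  0.469  0.05 ] 0.05908136352688596 40.0018572807312 [-0.05  0.33  1.77 -0.    1.05  0.5 ] tau6 0.351 12.3833
```

>>> apply_moves --increments '[[[0,0,0],[0,0,-4]],[[0,0,0],[0,0,-4]],[[0,0,0],[0,0,-4]],[[0,0,0],[0,0,0]],[[0,0,0],[0,0,0]]]'

```text
time: 12.8
position: [0.5039, 0.0094, 0.1097]
tool_rot: [0.0, 0.92, 0.391, 0.0]
wrist_force: [-3.5, -0.5, 5.5]
finger_gap: 0.0593
grasp_force: 40.0
```

```bash
python3 st.py
```

```text
[0.5039 0.0094 0.1097] yaw 46.1 [-3.5 -0.5  5.5] T [-0.077  0.463 -0.028] 0.05930279128715647 40.0017249584198 [-0.05  0.33  1.77 -0.    1.05  0.71] tau6 0.351 12.8
```

>>> apply_moves --increments '[[[0,0,0],[0,0,-4]],[[0,0,0],[0,0,-4]],[[0,0,0],[0,0,-4]],[[0,0,0],[0,0,0]],[[0,0,0],[0,0,0]]]'

```text
time: 13.22
position: [0.5039, 0.0094, 0.1096]
tool_rot: [0.0, 0.956, 0.293, 0.0]
wrist_force: [-2.7, 0.2, 5.6]
finger_gap: 0.0591
grasp_force: 40.0
```

```bash
python3 st.py
```

```text
[0.5039 0.0094 0.1096] yaw 34.1 [-2.7  0.2  5.6] T [-0.145  0.553  0.023] 0.059071110666633064 40.00172138214111 [-0.05  0.33  1.77 -0.    1.05  0.92] tau6 0.351 13.2167
```

>>> apply_moves --increments '[[[0,0,0],[0,0,-4]],[[0,0,0],[0,0,-4]],[[0,0,0],[0,0,-4]],[[0,0,0],[0,0,0]],[[0,0,0],[0,0,0]]]'

```text
time: 13.63
position: [0.5039, 0.0093, 0.1096]
tool_rot: [0.0, 0.981, 0.192, 0.0]
wrist_force: [-3.1, 0.4, 5.7]
finger_gap: 0.0591
grasp_force: 40.0
```

```bash
python3 st.py
```

```text
[0.5039 0.0093 0.1096] yaw 22.1 [-3.1  0.4  5.7] T [-0.135  0.584  0.052] 0.059088000758400025 40.0018447637558 [-0.05  0.33  1.77 -0.    1.05  1.13] tau6 0.376 13.6333
```

>>> apply_moves --increments '[[[0,0,0],[0,0,-4]],[[0,0,0],[0,0,-4]],[[0,0,0],[0,0,0]],[[0,0,0],[0,0,0]]]'

```text
time: 13.97
position: [0.5039, 0.0094, 0.1096]
tool_rot: [0.0, 0.992, 0.123, 0.0]
wrist_force: [-3.3, -0.4, 5.3]
finger_gap: 0.0589
grasp_force: 40.0
```

```bash
python3 st.py
```

```text
[0.5039 0.0094 0.1096] yaw 14.11 [-3.3 -0.4  5.3] T [-0.108  0.62   0.263] 0.05891032088026186 40.00174641609192 [-0.05  0.33  1.77 -0.    1.05  1.27] tau6 0.59 13.9667
```

>>> apply_moves --increments '[[[0,0,0],[0,0,0]],[[0,0,0],[0,0,-3]],[[0,0,0],[0,0,-3]],[[0,0,0],[0,0,-2]],[[0,0,0],[0,0,0]],[[0,0,0],[0,0,0]]]' --force 50

```text
time: 14.47
position: [0.5039, 0.0093, 0.1097]
tool_rot: [0.0, 0.999, 0.054, 0.0]
wrist_force: [-2.7, 0.3, 5.2]
finger_gap: 0.0588
grasp_force: 50.0
```

```bash
python3 st.py
```

```text
[0.5039 0.0093 0.1097] yaw 6.14 [-2.7  0.3  5.2] T [-0.15   0.616  0.294] 0.05880375778420975 50.00206768512726 [-0.05  0.33  1.77 -0.    1.05  1.41] tau6 0.512 14.4667
```

>>> apply_moves --increments '[[[0,0,0],[0,0,0]],[[0,0,0],[0,0,0]]]'

```text
time: 14.63
position: [0.5039, 0.0093, 0.1096]
tool_rot: [0.0, 0.999, 0.054, 0.0]
wrist_force: [-3.1, -0.0, 5.8]
finger_gap: 0.0592
grasp_force: 50.0
```

```bash
python3 st.py
```

```text
[0.5039 0.0093 0.1096] yaw 6.15 [-3.1 -0.   5.8] T [-0.101  0.588  0.329] 0.059170305916379604 50.002126693725586 [-0.05  0.33  1.77 -0.    1.05  1.41] tau6 0.333 14.6333
```

>>> apply_moves --increments '[[[0,0,0],[0,0,-2]],[[0,0,0],[0,0,-2]],[[0,0,0],[0,0,0]]]'

```text
time: 14.88
position: [0.5039, 0.0093, 0.1096]
tool_rot: [0.0, 1.0, 0.018, -0.0]
wrist_force: [-2.7, -0.7, 5.7]
finger_gap: 0.0592
grasp_force: 50.0
```

```bash
python3 st.py
```

```text
[0.5039 0.0093 0.1096] yaw 2.03 [-2.7 -0.7  5.7] T [-0.124  0.568  0.405] 0.05919798369791419 50.002323389053345 [-0.05  0.33  1.77 -0.    1.05  1.48] tau6 1.147 14.8833
```

>>> apply_moves --increments '[[[0,0,0],[0,0,-2]],[[0,0,0],[0,0,-2]],[[0,0,0],[0,0,-2]],[[0,0,0],[0,0,0]],[[0,0,0],[0,0,0]]]'

```text
time: 15.3
position: [0.5039, 0.0093, 0.1096]
tool_rot: [0.0, 0.999, -0.034, 0.0]
wrist_force: [-2.9, -0.4, 5.7]
finger_gap: 0.0587
grasp_force: 50.0
```

```bash
cat > avg.py <<'E'
from h import *
T=[]
for i in range(12): ctrl.camera("top");T.append(ctrl.observe()["ft_torque"][2])
print(np.mean(T),np.std(T))
E
python3 avg.py;python3 st.py
```

```text
0.4287751956214709 0.022048441803216162
[0.5039 0.0093 0.1097] yaw -3.84 [-3.2 -1.2  5.5] T [-0.189  0.556  0.396] 0.05923668386684287 50.00198185443878 [-0.05  0.33  1.77 -0.    1.05  1.58] tau6 0.435 15.9
```

>>> apply_moves --increments '[[[0,0,0],[0,0,-2]],[[0,0,0],[0,0,-2]],[[0,0,0],[0,0,-2]],[[0,0,0],[0,0,-1]],[[0,0,0],[0,0,0]],[[0,0,0],[0,0,0]]]'

```text
time: 16.4
position: [0.5039, 0.0093, 0.1097]
tool_rot: [0.0, 0.996, -0.094, 0.0]
wrist_force: [-3.8, -1.5, 5.7]
finger_gap: 0.0588
grasp_force: 50.0
```

```bash
python3 avg.py;python3 st.py
```

```text
0.5341998178003134 0.027229029970208086
[0.5039 0.0093 0.1096] yaw -10.84 [-3.3 -0.9  5.4] T [-0.061  0.593  0.515] 0.0594100173565355 50.002257227897644 [-0.05  0.33  1.77 -0.    1.05  1.71] tau6 0.517 17.0
```

>>> apply_moves --increments '[[[0,0,0],[0,0,0]],[[0,0,0],[0,0,0]],[[0,0,0],[0,0,0]],[[0,0,0],[0,0,0]],[[0,0,0],[0,0,0]],[[0,0,0],[0,0,0]],[[0,0,10],[0,0,0]],[[0,0,20],[0,0,0]],[[0,0,20],[0,0,0]],[[0,0,20],[0,0,0]],[[0,0,16],[0,0,0]],[[1,1,0],[0,0,2]]]' --hand 0.8

```text
time: 18.0
position: [0.506, 0.0103, 0.1996]
tool_rot: [-0.0, 0.997, -0.078, 0.003]
wrist_force: [0.3, -0.1, 0.1]
finger_gap: 0.0753
grasp_force: 0.0
```

>>> apply_moves --increments '[[[0,0,0],[0,0,0]],[[0,0,0],[0,0,0]]]' --hand 1

```text
time: 18.17
position: [0.5048, 0.0104, 0.1957]
tool_rot: [0.0, 0.997, -0.078, 0.0]
wrist_force: [0.6, 0.8, 0.5]
finger_gap: 0.0852
grasp_force: 0.0
```

```bash
python3 st.py
python3 - <<'E'
from h import *
c=ctrl.get_calibration("wrist");im=ctrl.camera("wrist")
f=lambda u,v,z:cast("wrist",(u,v),z,c)
u=proj("wrist",np.array([.495,.014,.115]),c);x,y=int(u[0])-100,min(int(u[1])-75,234);print(x,y)
cv2.imwrite("pics/w5.png",cv2.resize(im[y:y+150,x:x+200],None,fx=4,fy=4,interpolation=cv2.INTER_CUBIC))
g=cv2.cvtColor(im,6);xs=[]
for r in range(219,236):
    w=g[r,256:268].astype(float);w=np.clip(w-w.min()-25,0,None);xs.append((r,256+(w*np.arange(12)).sum()/max(w.sum(),1)))
xs=np.array(xs);print(xs[::3].round(2).tolist());k=np.polyfit(*xs.T,1)
a,b=[f(np.polyval(k,r),r,.141) for r in(219,235)];print(np.degrees(np.arctan2(*(b-a)[[1,0]])))
E
```

```text
[0.5048 0.0104 0.1957] yaw -8.92 [0.6 0.8 0.5] T [ 0.032 -0.014 -0.01 ] 0.08522856971971085 0.0 [-0.05  0.22  1.68 -0.    1.24  1.67] tau6 -0.229 18.1667
157 139
[[219.0, 261.17], [222.0, 261.17], [225.0, 261.16], [228.0, 261.17], [231.0, 261.17], [234.0, 261.17]]
171.47768592529425
```

View pics/w5.png

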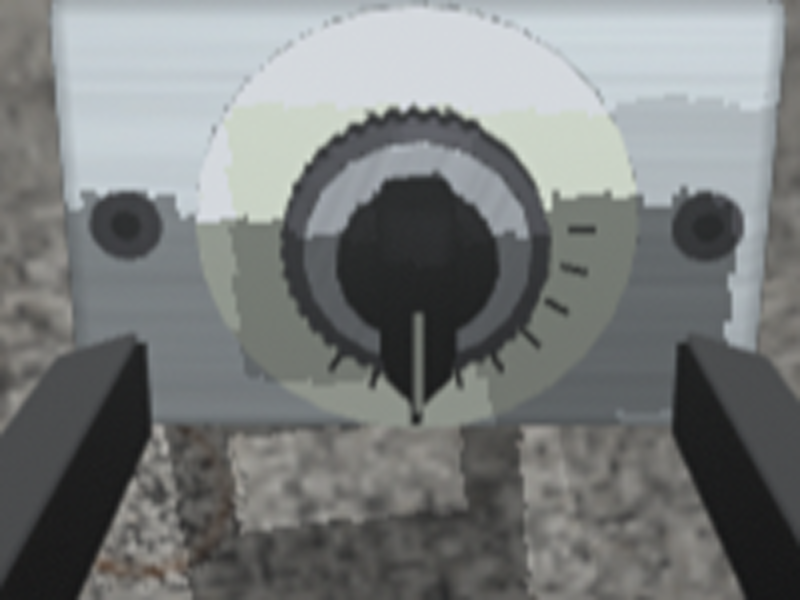

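The pointer still sits on the mark: its line is at x≈418 and the mark's end shows at (415,415). The ring is tight and the robot is touching nothing.

```bash
python3 -c "
from cell import ctrl
print(ctrl.sign_off())"
```

```text
the job is handed in; nothing more can be done
None
```

The knob's nose is on the long mark (within about 0.5°, on the short side), the lock ring is tightened to about 0.53 N m, the gripper is clear of the press, and the job was handed in at about 18 s.

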